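Clamp the tube and offer up the reducer

TASK

Turn the chuck's sleeve clockwise by its upright handle pin until the three jaws grip the tube firmly. Then pick up the reducer by its narrow neck, lift it over the steel fence without anything touching the fence, and finish still holding it upright, hovering in line with the tube with a gap of about 5 mm above the tube's end: it must not touch the tube, and you do not let go. Leave the other parts on the table where they are.

Things in the scene. Friction and masses are not known exactly. Their poses are not given: they have to be found in the camera images.
- chuck: Bench chuck bolted to the steel table, axis vertical: grey foot 156 mm across, blue body, knurled dark sleeve 136 mm across, flat steel face 78 mm above the table on which the tube stands. Origin: on the axis at the table's surface, z up. It stands on one side of the fence (which one varies), the reducer on the other.
- sleeve (a joint): Angle of the chuck's sleeve, rad: 0 is open, growing clockwise seen from above, up to 1.4. Each rad drives all three jaws 7 mm inward together. They meet the tube at about 1.0 and grip it firmly by 1.05 to 1.1, where the sleeve stiffens. Turning it free takes about 4 N at the handle pin; 8 to 15 N there grips firmly. Let go, it springs back to about 1.03 and keeps its grip. Starts under 0.25.
- sleeve_pin (a point): Upright handle pin of the sleeve: steel rod 14 mm in diameter with an 18 mm ball on top, on the end of a bar 100 mm out from the chuck's axis, spanning 58 to 129 mm above the table. This point is on its axis 105 mm above the table, where it can be pinched from above. It circles the chuck's axis with the sleeve, staying on the robot's side of the chuck.
- jaw0: One of three steel jaws, 14 mm wide, 26 mm high, on the chuck's face (78 to 104 mm above the table), 60 deg from the chuck's x axis. Origin on the chuck's axis when open; it slides inward as the sleeve turns. Its inner face is 28 mm from the axis when open.
- jaw1: As jaw0, at 180 deg.
- jaw2: As jaw0, at 300 deg.
- tube: Bare metal tube, outer diameter 42.4 mm, 80 mm long, standing loose on the chuck's face between the open jaws, up to 5 mm off centre; the jaws centre it as they close. Origin: centre of its lower end, z up along it.
- tube_top (a point): Centre of the tube's upper end, 158 mm above the table.
- reducer: Bare metal pipe reducer standing wide end down: foot 42.4 mm in diameter and 14 mm high, cone from 14 to 38 mm, straight neck 27 mm in diameter from 38 to 75 mm (its top). About 0.2 kg. Origin: centre of the foot's underside, z up its axis. Pinch the neck from above, TCP about 62 mm above the foot.
- fence: Steel fence fixed to the table between chuck and reducer, 300 mm long along its own x (roughly away from the robot); flange 50 mm wide, 10 mm high; upright bar 12 mm thick, 80 mm high along its middle; on it at x = -100 and +100 mm two capped screws 22 mm across, up to 115 mm above the table. Origin: middle of its underside.
- channel: Bystander: upturned welded steel channel 90 x 70 x 60 mm high. Origin: centre of its underside.
- coupon: Bystander: flat steel weld sample 120 x 60 x 8 mm with a dark seam. Origin: centre of its underside.
- socket: Bystander: straight tube piece standing up, 42.4 mm in diameter, 45 mm high; not the reducer (no neck). Origin: centre of its underside.
Things that resemble listed ones, but are neither listed nor needed, are in the scene too. What is shaped like the reducer but orange or purple is not meant.

How it is judged:
By the outcome, as a careful person would: the job done as asked, in the order asked, and still so for the second after the job is handed in, while the arm keeps its last pose, push and grip.
It also fails if it takes over 66 s, if anything falls off the work surface, if the arm or the gripper's body presses on something with over 40 N, if the wrist force passes 120 N, or if a joint passes its speed limit or range.

ROBOT

A 6-joint arm with a two-finger parallel gripper is mounted at the origin on the work surface. World frame = base frame: x ahead of the robot, y to its left, z up, the work surface at z = 0. Lengths are in mm, angles in degrees, forces in N, time in s.
With the tool pointing down it reaches from about 350 to 850 mm from the base axis. Payload 8.1 kg.
Tool frame: the origin (TCP) lies between the finger pads, 19 mm behind the fingertips; this is the grasp point; z points along the fingers, y is the line along which they close (so a half turn about z gives the same grasp; the last joint's range is limited). The gripper opens to 85 mm and grips with 20 to 120 N. Pads are 22 mm wide; open, the fingers measure 114 mm over their backs; the gripper's body (76 mm by 85 mm) begins 54 mm behind the grasp point. The pads swing forward as they close: fully open they stand 13 mm farther back than shut.
Start: joints at [-79.206, 7.471, 85.268, -0, 87.261, -4.893], TCP at [162.255, -577.649, 249.992] pointing down, gripper open.
Joint ranges: [-169.43, 169.43], [-51.17, 129.36], [1.28, 143.12], [-76.62, 256.62], [0, 156.53], [-152.29, 152.29]. Speed limits (degrees/s): [136.94, 136.94, 159.86, 180, 180, 180].

INTERFACE

Orientations are given as [roll, pitch, yaw] about the fixed x, y, z axes, in that order (R = Rz(yaw) Ry(pitch) Rx(roll)).
In Python, from bench import r gives the robot as it stands.
- The arm moves only by the tool carry_out, never from a script. Its argument "commands" is a list of rows, each an object with "jaw": the finger opening in m, from 0 to 0.0854; "translation": the shift along the tool's x, y, z in m, a list of three; "spin": the turn about the tool's z in rad. A call has exactly 8 rows; each row shifts and turns the commanded pose from where the row before left it, along the tool's axes as they then stand; what a row does not reach is not made up. A row lasts 1/12 s, in which the tool goes at most 41.7 mm and 7.16 degrees, less where a joint would pass 70% of its speed; a pose out of reach is approached as far as the arm can. A call is refused whole if a number of a shift passes 0.0417 or a number of a turn 0.125, either way. A call with a gripper value outside its range is refused whole. The fingers move at their own pace and stop on an object; "squeeze" is the grip in N (left out, the last holds). Time passes only in rows, so rows that do not move let the fingers close, or fill a call up. It gives the time, the measured TCP pose, the force, the opening and the grip force at its end, in the units of the state.
- r.sense(): the state, without advancing time (a new reading comes with each control period).
- r.snapshot(name): name is "scene" or "top"; returns a dict with "pixels" (480x640x3 uint8, blue, green, red), "K" (3x3 intrinsics, pixels), "extrinsics" (4x4, takes a point from camera to world coordinates). Camera axes: x right, y down, z forward; pixel columns grow to the right and rows downward; lengths in mm; the calibration is good to about 2 mm. A picture is of the moment at which its call begins. There is no depth.
- r.hand_in(): hands the job in; it is judged then, once.
Trained networks look in a picture, given as the dict that the camera call returned (one of the last four; its "shot" number tells which), for a name from the list of things; names that differ only in an ending like _2 or _b are one class to them, and where a whole thing is asked for, a point or a joint stands for the part that bears it (a point fixed in the world has none). Each returns a list of dicts, best first, with "score" (0 to 1); they miss things now and then, are a little off and sometimes report something else, mostly with a low value. They report only what shows in the picture. A call takes as long as a camera call. They do not tell look-alikes from the thing itself.
- r.spot_in(picture, target): "xy" ([column, row] in pixels, amid what is visible of it).
- r.regions_of(picture, target): "pixels" (480x640 bool, what is visible of it) and "xy" ([column, row] in pixels, amid what is visible of it).
- r.landmark_of(picture, target): "xy" ([column, row] in pixels: a listed point, or the origin of a listed thing).
The state is a dict: "time": time; "joint_pos": joint angles; "qd": joint speeds; "joint_efforts": joint torques, N m; "tool_pos": TCP position; "tcp_rot": TCP orientation; "ft_force": force on the tool from outside, world axes, zero at the start; "wrist_torque": the same for the moment, N m; "finger_gap": finger opening in mm; "grip_force": force on a finger pad.
Only numpy, scipy, OpenCV 4.12 (cv2) and the standard library are available. Lean on these libraries where they do the work, as an engineer would, in place of code of your own. Each camera call takes 0.05 s, during which the arm holds its last target. There are 200 camera calls.

## Working session

There is one attempt and no reset: what is moved stays moved. The work goes in short steps, Python scripts to look and compute and a tool call to move; the robot and the scene stay as the last step left them, time stands still between calls to the robot, and variables do not carry over. Pictures are saved under pics/ and viewed, at most 10 in all, crops included, and the job is handed in when it is done.

Besides the shell and the picture viewer there is one more tool, called by a JSON object that holds its "fn" and its "kwargs". carry_out: Moves the arm, as the interface text tells. Its arguments: {"type":"object","properties":{"commands":{"type":"array","items":{"type":"object","properties":{"jaw":{"type":"number"},"translation":{"type":"array","items":{"type":"number"}},"spin":{"type":"number"}}}},"squeeze":{"type":"number"}},"required":["commands"]}

```bash
ls; mkdir -p pics
python3 - <<'E'
from bench import r
import cv2,numpy as np
s=r.sense();print(s)
for n in("scene","top"):
    p=r.snapshot(n);cv2.imwrite(f"pics/{n}0.png",p["pixels"]);print(n,p["K"].tolist(),np.round(p["extrinsics"],3).tolist())
    for t in("sleeve_pin","tube_top","tube","reducer","chuck","fence","jaw0","jaw1","jaw2","socket","channel"):
        print(t,[(np.round(d["xy"],1).tolist(),round(d["score"],2)) for d in r.landmark_of(p,t)][:4])
print(r.sense()["time"])
E
```

```text
pics
{'time': 0.0, 'joint_pos': array([-7.92067631e+01,  7.51458529e+00,  8.53308149e+01,  4.31710097e-05,
        8.72599383e+01, -4.89384623e+00]), 'qd': array([-0.0276392 , -0.04719301,  0.01364414, -0.07452031, -0.09726678,
        0.05504593]), 'joint_efforts': array([ 3.14503250e-04, -5.69383907e+01, -5.00562572e+01, -2.93784171e-05,
        1.49150676e-02, -1.29933704e-05]), 'tool_pos': array([ 162.14695392, -577.13934435,  248.93511811]), 'tcp_rot': array([-1.79895049e+02, -9.02937200e-03,  1.56870728e+01]), 'ft_force': array([-0.70676898,  0.29945279,  0.93588614]), 'wrist_torque': array([-0.00871458, -0.02825208,  0.0556423 ]), 'grip_force': 0.0, 'finger_gap': 85.31646785629324}
scene [[576.1183869247411, 0.0, 319.49112219828476], [0.0, 576.1183869247411, 247.3726640346937], [0.0, 0.0, 1.0]] [[0.729, 0.395, -0.559, 1316.644], [0.685, -0.425, 0.592, -774.418], [-0.004, -0.815, -0.58, 898.17], [0.0, 0.0, 0.0, 1.0]]
sleeve_pin [([335.8, 204.0], 0.87), ([371.2, 224.3], 0.62), ([373.0, 198.5], 0.41)]
tube_top [([375.4, 197.9], 0.56)]
tube []
reducer [([242.2, 318.1], 0.85), ([24
[... 600 characters left out ...]
.994, 1599.267], [0.0, 0.0, 0.0, 1.0]]
sleeve_pin [([244.7, 295.8], 0.57), ([238.1, 264.7], 0.5)]
tube_top [([232.5, 254.8], 0.49)]
tube [([232.9, 262.2], 0.62)]
reducer [([411.4, 241.7], 0.7), ([408.7, 306.5], 0.7), ([420.8, 275.2], 0.66), ([386.2, 273.9], 0.61)]
chuck [([239.2, 261.1], 0.56), ([329.6, 185.5], 0.41)]
fence [([328.1, 269.4], 0.9), ([246.0, 295.7], 0.41), ([235.0, 259.7], 0.33)]
jaw0 [([233.8, 257.5], 0.61), ([234.1, 258.3], 0.55), ([233.9, 261.4], 0.43)]
jaw1 [([233.8, 257.5], 0.61), ([234.1, 258.3], 0.55), ([233.9, 261.4], 0.43)]
jaw2 [([233.8, 257.5], 0.61), ([234.1, 258.3], 0.55), ([233.9, 261.4], 0.43)]
socket [([487.9, 256.6], 0.78)]
channel [([331.1, 183.9], 0.87)]
1.2
```

View pics/scene0.png

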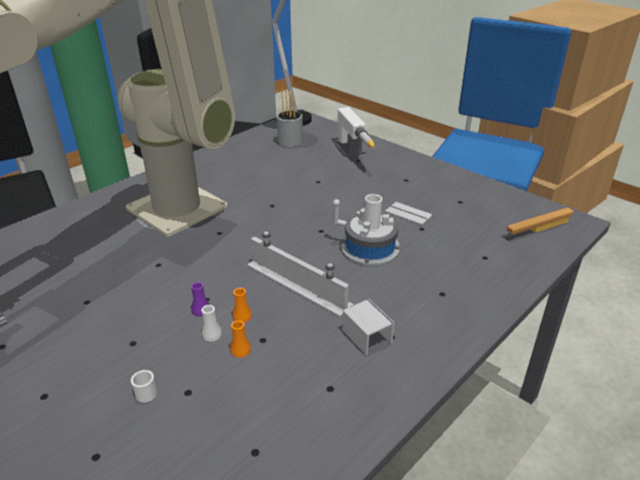

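View pics/top0.png

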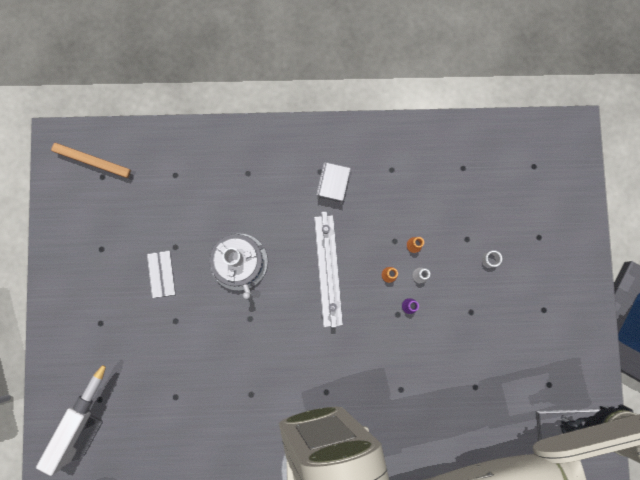

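Scene: chuck at (370,240), pin near (337,210), silver reducer at (210,323) among the orange/purple look-alikes, fence (300,275). Top: chuck (238,262), pin (246,292), silver reducer (422,275), fence (329,270).

```bash
cat > h.py <<'E'
import numpy as np,cv2
class C:
    def __init__(s,K,T): s.K=np.array(K);s.T=np.array(T)
    def ray(s,uv):
        d=s.T[:3,:3]@np.linalg.solve(s.K,[*uv,1]);return s.T[:3,3],d/np.linalg.norm(d)
    def atz(s,uv,z):
        o,d=s.ray(uv);return o+d*(z-o[2])/d[2]
    def proj(s,p):
        q=s.K@(s.T[:3,:3].T@(np.array(p)-s.T[:3,3]));return q[:2]/q[2]
def tri(c1,u1,c2,u2):
    A=np.zeros((3,3));b=np.zeros(3);L=[]
    for c,u in((c1,u1),(c2,u2)):
        o,d=c.ray(u);P=np.eye(3)-np.outer(d,d);A+=P;b+=P@o;L.append((o,P))
    x=np.linalg.solve(A,b);return x,[float(np.linalg.norm(P@(x-o))) for o,P in L]
E
python3 - <<'E'
from bench import r
from h import *
a=r.snapshot("scene");b=r.snapshot("top");np.savez("cam.npz",Ks=a["K"],Ts=a["extrinsics"],Kt=b["K"],Tt=b["extrinsics"])
S=C(a["K"],a["extrinsics"]);T=C(b["K"],b["extrinsics"])
for n,u,v in[("reducer",(210.6,335.7),(420.8,275.2)),("or1",(242.2,318.1),(386.2,273.9)),("or2",(242.6,349.8),(411.4,241.7)),("pur",(201.6,310.4),(408.7,306.5)),("pin",(335.8,204),(244.7,295.8)),("tubetop",(375.4,197.9),(232.5,254.8)),("chuck",(372.5,250.8),(239.2,261.1)),("fence",(296.1,289.6),(328.1,269.4)),("jaw",(371.9,224.3),(234,259.4))]:
    x,e=tri(S,u,T,v);print(n,x.round(1),np.round(e,1))
def crop(im,x,y,w,h,f=5):
    return cv2.resize(im[y:y+h,x:x+w],None,fx=f,fy=f,interpolation=cv2.INTER_CUBIC)
top=np.hstack([crop(a["pixels"],325,185,80,60),crop(b["pixels"],200,245,80,60)])
bot=np.hstack([crop(a["pixels"],180,295,80,60),crop(b["pixels"],370,245,80,60)])
cv2.imwrite("pics/c1.png",np.vstack([top,bot]))
E
```

```text
reducer [ 5.046e+02 -2.680e+02  5.000e-01] [0.6 0.6]
or1 [ 509.1 -176.7   -5.2] [2.6 2.6]
or2 [ 594.9 -248.1    4.8] [2.5 2.5]
pur [ 4.211e+02 -2.304e+02 -1.000e-01] [1.6 1.6]
pin [458.5 198.  114.8] [0.7 0.7]
tubetop [561.5 223.8 162.8] [3.8 3.8]
chuck [559.2 228.7  -3.8] [3.4 3.4]
fence [525.7 -17.8  -6.8] [2.7 2.7]
jaw [555.  229.5  78.9] [0.6 0.6]
```

View pics/c1.png

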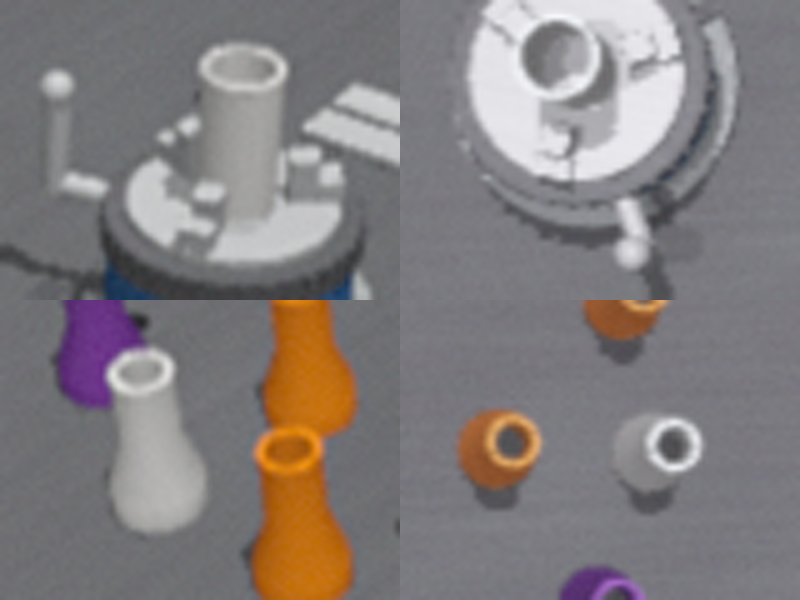

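The crops show, in full-image pixels, scene/top: reducer rim (207.8,309.0)/(424.4,273.6), tube rim (373.2,198.2)/(231.4,256.2), pin ball (336,201.4)/(245.8,295), chuck face about (371.6,226)/(235,259.6).

Run:
```python
from h import *
z=np.load("cam.npz");S=C(z["Ks"],z["Ts"]);T=C(z["Kt"],z["Tt"])
for n,u,v in[("red rim",(207.8,309),(424.4,273.6)),("tube rim",(373.2,198.2),(231.4,256.2)),("ball",(336,201.4),(245.8,295)),("face",(371.6,226),(235,259.6)),("or1top",(180+57.6,295+29.6),(370+22.2,245+28.4))]:
    x,e=tri(S,u,T,v);print(n,x.round(1),np.round(e,1),T.atz(v,x[2]).round(1),S.atz(u,x[2]).round(1))
# face circle fit in the top view at z=78, sleeve rim
im=cv2.imread("pics/top0.png").astype(int)
m=(im.min(2)>215).astype(np.uint8)
ys,xs=np.nonzero(m[225:300,205:270]);P=np.array([T.atz((x+205,y+225),78)[:2] for x,y in zip(xs,ys)],np.float32)
c,rad=cv2.minEnclosingCircle(P);print("whole white",c,rad,len(P))
P=P[np.linalg.norm(P-[555,229],axis=1)<62]
h=cv2.convexHull(P)[:,0].astype(float)
from scipy.optimize import least_squares
f=least_squares(lambda q:np.hypot(*(h-q[:2]).T)-q[2],[555,229,56],loss="soft_l1").x;print("face fit",f)
# fence screws, flange ends seen in top
for uv,zz in[((325.5,229.5),115),((333,308),115),((328.1,269.4),0)]:print(T.atz(uv,zz).round(1))
```

```text
red rim [ 504.4 -264.1   76.4] [0.3 0.3] [ 504.2 -264.3   76.4] [ 504.6 -263.9   76.4]
tube rim [556.6 225.3 159.7] [1.3 1.3] [555.6 224.4 159.7] [557.3 226.4 159.7]
ball [460.8 194.6 125. ] [0.2 0.2] [460.6 194.5 125. ] [460.9 194.8 125. ]
face [555.1 227.8  74.4] [1. 1.] [554.4 227.2  74.4] [555.6 228.7  74.4]
or1top [ 510.8 -193.7  -12.9] [2. 2.] [ 512.  -192.1  -12.9] [ 509.5 -195.1  -12.9]
whole white (534.0624389648438, 221.51016235351562) 75.52330017089844 850
face fit [555.12402404 227.57955151  53.69086349]
[621.6  -9.3 115. ]
[422.1 -22.5 115. ]
[527.1 -15.7   0. ]
```

{"fn": "carry_out", "kwargs": {"commands": [{"translation": [0.0245,-0.0208,0],"spin": 0,"jaw": 0.05},{"translation": [0.0245,-0.0208,0],"spin": 0,"jaw": 0.05},{"translation": [0.0245,-0.0208,0],"spin": 0,"jaw": 0.05},{"translation": [0.0245,-0.0208,0],"spin": 0,"jaw": 0.05},{"translation": [0.0245,-0.0208,0],"spin": 0,"jaw": 0.05},{"translation": [0.0245,-0.0208,0],"spin": 0,"jaw": 0.05},{"translation": [0.0245,-0.0208,0],"spin": 0,"jaw": 0.05},{"translation": [0.0245,-0.0208,0],"spin": 0,"jaw": 0.05}]}}

```text
time: 1.97
tool_pos: [306.5, -363.1, 250.2]
tcp_rot: [180.0, -0.0, 15.7]
ft_force: [-0.4, -0.4, 0.1]
finger_gap: 50.0
grip_force: 0.0
```

{"fn": "carry_out", "kwargs": {"commands": [{"translation": [0.0245,-0.0208,0],"spin": 0,"jaw": 0.05},{"translation": [0.0245,-0.0208,0],"spin": 0,"jaw": 0.05},{"translation": [0.0245,-0.0208,0],"spin": 0,"jaw": 0.05},{"translation": [0.0245,-0.0208,0],"spin": 0,"jaw": 0.05},{"translation": [0.0245,-0.0208,0],"spin": 0,"jaw": 0.05},{"translation": [0.0245,-0.0208,0],"spin": 0,"jaw": 0.05},{"translation": [0.0245,-0.0208,0],"spin": 0,"jaw": 0.05},{"translation": [0.0245,-0.0208,0],"spin": 0,"jaw": 0.05}]}}

```text
time: 2.63
tool_pos: [450.4, -149.8, 250.3]
tcp_rot: [180.0, -0.0, 15.7]
ft_force: [1.2, 0.5, 0.4]
finger_gap: 49.8
grip_force: 0.0
```

{"fn": "carry_out", "kwargs": {"commands": [{"translation": [0.0065,-0.0206,0],"spin": 0,"jaw": 0.05},{"translation": [0.0065,-0.0206,0],"spin": 0,"jaw": 0.05},{"translation": [0.0065,-0.0206,0],"spin": 0,"jaw": 0.05},{"translation": [0.0065,-0.0206,0],"spin": 0,"jaw": 0.05},{"translation": [0.0065,-0.0206,0],"spin": 0,"jaw": 0.05},{"translation": [0.0065,-0.0206,0],"spin": 0,"jaw": 0.05},{"translation": [0.0065,-0.0206,0],"spin": 0,"jaw": 0.05},{"translation": [0.0065,-0.0206,0],"spin": 0,"jaw": 0.05}]}}

```text
time: 3.3
tool_pos: [455.1, 22.5, 250.2]
tcp_rot: [180.0, -0.0, 15.7]
ft_force: [0.5, 1.1, -0.0]
finger_gap: 50.2
grip_force: 0.0
```

{"fn": "carry_out", "kwargs": {"commands": [{"translation": [0.0065,-0.0206,0],"spin": 0,"jaw": 0.05},{"translation": [0.0065,-0.0206,0],"spin": 0,"jaw": 0.05},{"translation": [0.0065,-0.0206,0],"spin": 0,"jaw": 0.05},{"translation": [0.0065,-0.0206,0],"spin": 0,"jaw": 0.05},{"translation": [0.0065,-0.0206,0],"spin": 0,"jaw": 0.05},{"translation": [0.0065,-0.0206,0],"spin": 0,"jaw": 0.05},{"translation": [0.0065,-0.0206,0],"spin": 0,"jaw": 0.05},{"translation": [0.0065,-0.0206,0],"spin": 0,"jaw": 0.05}]}}

```text
time: 3.97
tool_pos: [460.6, 195.3, 250.1]
tcp_rot: [-180.0, -0.0, 15.7]
ft_force: [0.7, -0.0, 0.2]
finger_gap: 50.1
grip_force: 0.0
```

{"fn": "carry_out", "kwargs": {"commands": [{"translation": [0,0,0],"spin": -0.125,"jaw": 0.05},{"translation": [0,0,0],"spin": -0.125,"jaw": 0.05},{"translation": [0,0,0],"spin": -0.125,"jaw": 0.05},{"translation": [0,0,0],"spin": -0.125,"jaw": 0.05},{"translation": [0,0,0],"spin": -0.125,"jaw": 0.05},{"translation": [0,0,0],"spin": -0.125,"jaw": 0.05},{"translation": [0,0,0],"spin": -0.125,"jaw": 0.05},{"translation": [0,0,0],"spin": -0.125,"jaw": 0.05}]}}

```text
time: 4.63
tool_pos: [460.7, 194.2, 250.1]
tcp_rot: [180.0, -0.0, 73.3]
ft_force: [0.4, -0.0, -0.3]
finger_gap: 49.9
grip_force: 0.0
```

{"fn": "carry_out", "kwargs": {"commands": [{"translation": [0,0,0],"spin": -0.125,"jaw": 0.05},{"translation": [0,0,0],"spin": -0.125,"jaw": 0.05},{"translation": [0,0,0],"spin": -0.125,"jaw": 0.05},{"translation": [0,0,0],"spin": -0.125,"jaw": 0.05},{"translation": [0,0,0],"spin": -0.125,"jaw": 0.05},{"translation": [0,0,0],"spin": -0.125,"jaw": 0.05},{"translation": [0,0,0],"spin": -0.125,"jaw": 0.05},{"translation": [0,0,0],"spin": -0.125,"jaw": 0.05}]}}

```text
time: 5.3
tool_pos: [460.7, 194.2, 250.1]
tcp_rot: [180.0, 0.0, 130.6]
ft_force: [-0.5, -0.3, -0.1]
finger_gap: 49.7
grip_force: 0.0
```

{"fn": "carry_out", "kwargs": {"commands": [{"translation": [0,0,0],"spin": -0.125,"jaw": 0.05},{"translation": [0,0,0],"spin": -0.125,"jaw": 0.05},{"translation": [0,0,0],"spin": -0.125,"jaw": 0.05},{"translation": [0,0,0],"spin": -0.125,"jaw": 0.05},{"translation": [0,0,0],"spin": -0.125,"jaw": 0.05},{"translation": [0,0,0],"spin": -0.125,"jaw": 0.05},{"translation": [0,0,0],"spin": -0.125,"jaw": 0.05},{"translation": [0,0,0],"spin": -0.125,"jaw": 0.05}]}}

```text
time: 5.97
tool_pos: [460.7, 194.2, 250.1]
tcp_rot: [180.0, 0.0, -172.1]
ft_force: [0.1, -0.2, -0.7]
finger_gap: 49.4
grip_force: 0.0
```

{"fn": "carry_out", "kwargs": {"commands": [{"translation": [0,0,0.018],"spin": -0.1,"jaw": 0.05},{"translation": [0,0,0.018],"spin": -0.1,"jaw": 0.05},{"translation": [0,0,0.018],"spin": 0,"jaw": 0.05},{"translation": [0,0,0.018],"spin": 0,"jaw": 0.05},{"translation": [0,0,0.018],"spin": 0,"jaw": 0.05},{"translation": [0,0,0.018],"spin": 0,"jaw": 0.05},{"translation": [0,0,0.018],"spin": 0,"jaw": 0.05},{"translation": [0,0,0.018],"spin": 0,"jaw": 0.05}]}}

```text
time: 6.63
tool_pos: [460.7, 194.2, 105.3]
tcp_rot: [-180.0, 0.0, -161.0]
ft_force: [0.4, -0.3, -0.4]
finger_gap: 49.6
grip_force: 0.0
```

{"fn": "carry_out", "kwargs": {"commands": [{"translation": [0,0,0],"spin": 0,"jaw": 0.0},{"translation": [0,0,0],"spin": 0,"jaw": 0.0},{"translation": [0,0,0],"spin": 0,"jaw": 0.0},{"translation": [0,0,0],"spin": 0,"jaw": 0.0},{"translation": [0,0,0],"spin": 0,"jaw": 0.0},{"translation": [0,0,0],"spin": 0,"jaw": 0.0},{"translation": [0,0,0],"spin": 0,"jaw": 0.0},{"translation": [0,0,0],"spin": 0,"jaw": 0.0}], "squeeze": 30}}

```text
time: 7.3
tool_pos: [460.9, 194.4, 106.8]
tcp_rot: [180.0, 0.0, -161.0]
ft_force: [-3.8, 0.0, 2.9]
finger_gap: 15.7
grip_force: 29.5
```

Run:
```python
from bench import r
import cv2,numpy as np
s=r.sense();print({k:np.round(s[k],2) for k in("time","tool_pos","tcp_rot","ft_force","wrist_torque","finger_gap","grip_force")})
a=r.snapshot("scene")["pixels"][165:255,300:420];cv2.imwrite("pics/g1.png",cv2.resize(a,None,fx=5,fy=5,interpolation=2))
```

```text
{'time': np.float64(7.3), 'tool_pos': array([460.93, 194.37, 106.76]), 'tcp_rot': array([ 1.8000e+02,  4.0000e-02, -1.6096e+02]), 'ft_force': array([-3.82,  0.01,  2.93]), 'wrist_torque': array([0.03, 0.61, 0.04]), 'finger_gap': np.float64(15.7), 'grip_force': np.float64(29.52)}
```

View pics/g1.png

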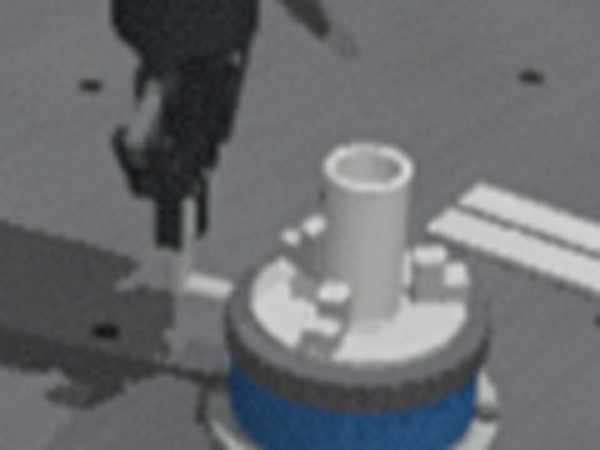

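The fingers hold the pin below its ball (crop ~(180,240)). Now turn it along its arc.

{"fn": "carry_out", "kwargs": {"commands": [{"translation": [-0.0001,0.005,0],"spin": 0.05,"jaw": 0},{"translation": [-0.0001,0.005,0],"spin": 0.05,"jaw": 0},{"translation": [-0.0001,0.005,0],"spin": 0.05,"jaw": 0},{"translation": [-0.0001,0.005,0],"spin": 0.05,"jaw": 0},{"translation": [-0.0001,0.005,0],"spin": 0.05,"jaw": 0},{"translation": [-0.0001,0.005,0],"spin": 0.05,"jaw": 0},{"translation": [-0.0001,0.005,0],"spin": 0.05,"jaw": 0},{"translation": [-0.0001,0.005,0],"spin": 0.05,"jaw": 0}]}}

```text
time: 8.02
tool_pos: [455.6, 233.2, 106.7]
tcp_rot: [-179.9, 0.0, 176.0]
ft_force: [-4.9, -3.2, 4.0]
finger_gap: 15.9
grip_force: 29.7
```

```bash
cat > pin.py <<'E'
from bench import r
import numpy as np
s=r.sense();c=np.array([555.1,227.7]);d=s["tool_pos"][:2]-c;R=np.hypot(*d);a=np.arctan2(d[1],d[0])
f=s["ft_force"];rad=d/R;tan=np.array([rad[1],-rad[0]])
print("t",round(s["time"],2),"R",round(R,1),"ang",round(np.degrees(a)%360,1),"z",s["tool_pos"][2].round(1),"yaw",(s["tcp_rot"][2]%360).round(1),"Frad",(f[:2]@rad).round(1),"Fcw",(f[:2]@tan).round(1),"Fz",f[2].round(1),"gap",s["finger_gap"].round(1),"grip",s["grip_force"].round(1))
E
python3 pin.py
```

```text
Traceback (most recent call last):
  File "pin.py", line 5, in <module>
    print("t",round(s["time"],2),"R",round(R,1),"ang",round(np.degrees(a)%360,1),"z",s["tool_pos"][2].round(1),"yaw",(s["tcp_rot"][2]%360).round(1),"Frad",(f[:2]@rad).round(1),"Fcw",(f[:2]@tan).round(1),"Fz",f[2].round(1),"gap",s["finger_gap"].round(1),"grip",s["grip_force"].round(1))
                                                                                                                                                                                                                                    ^^^^^^^^^^^^^^^^^^^^^
AttributeError: 'float' object has no attribute 'round'
```

{"fn": "carry_out", "kwargs": {"commands": [{"translation": [0,0.004,0],"spin": 0.04,"jaw": 0},{"translation": [0,0.004,0],"spin": 0.04,"jaw": 0},{"translation": [0,0.004,0],"spin": 0.04,"jaw": 0},{"translation": [0,0.004,0],"spin": 0.04,"jaw": 0},{"translation": [0,0.004,0],"spin": 0.04,"jaw": 0},{"translation": [0,0.004,0],"spin": 0.04,"jaw": 0},{"translation": [0,0.004,0],"spin": 0.04,"jaw": 0},{"translation": [0,0.004,0],"spin": 0.04,"jaw": 0}]}}

```text
time: 8.68
tool_pos: [462.5, 264.5, 106.7]
tcp_rot: [-180.0, 0.1, 157.7]
ft_force: [-2.3, -4.3, 3.2]
finger_gap: 15.7
grip_force: 29.6
```

```bash
sed -i 's/^s=r.sense()/s={k:np.array(v) for k,v in r.sense().items()}/;s/round(s\["time"\],2)/s["time"].round(2)/' pin.py; python3 pin.py
```

```text
t 8.68 R 99.6 ang 158.3 z 106.7 yaw 157.7 Frad 0.5 Fcw -4.9 Fz 3.2 gap 15.7 grip 29.6
```

{"fn": "carry_out", "kwargs": {"commands": [{"translation": [0,0.002,0],"spin": 0.02,"jaw": 0},{"translation": [0,0.002,0],"spin": 0.02,"jaw": 0},{"translation": [0,0.002,0],"spin": 0.02,"jaw": 0},{"translation": [0,0.002,0],"spin": 0.02,"jaw": 0},{"translation": [0,0,0],"spin": 0,"jaw": 0},{"translation": [0,0,0],"spin": 0,"jaw": 0},{"translation": [0,0,0],"spin": 0,"jaw": 0},{"translation": [0,0,0],"spin": 0,"jaw": 0}]}}

```text
time: 9.35
tool_pos: [466.0, 272.2, 106.7]
tcp_rot: [179.9, 0.1, 153.2]
ft_force: [3.2, -3.2, 5.1]
finger_gap: 16.0
grip_force: 29.7
```

```bash
python3 pin.py
```

```text
t 9.35 R 99.6 ang 153.5 z 106.7 yaw 153.2 Frad -4.3 Fcw -1.4 Fz 5.1 gap 16.0 grip 29.7
```

{"fn": "carry_out", "kwargs": {"commands": [{"translation": [0,0.001,0],"spin": 0.01,"jaw": 0},{"translation": [0,0.001,0],"spin": 0.01,"jaw": 0},{"translation": [0,0.001,0],"spin": 0.01,"jaw": 0},{"translation": [0,0.001,0],"spin": 0.01,"jaw": 0},{"translation": [0,0.001,0],"spin": 0.01,"jaw": 0},{"translation": [0,0.001,0],"spin": 0.01,"jaw": 0},{"translation": [0,0.001,0],"spin": 0.01,"jaw": 0},{"translation": [0,0.001,0],"spin": 0.01,"jaw": 0}]}}

```text
time: 10.02
tool_pos: [469.6, 278.8, 106.7]
tcp_rot: [180.0, 0.1, 148.6]
ft_force: [0.6, -5.6, 6.5]
finger_gap: 15.4
grip_force: 29.8
```

```bash
python3 pin.py
```

```text
t 10.02 R 99.6 ang 149.2 z 106.7 yaw 148.6 Frad -3.4 Fcw -4.4 Fz 6.5 gap 15.4 grip 29.8
```

{"fn": "carry_out", "kwargs": {"commands": [{"translation": [0,0.001,0],"spin": 0.01,"jaw": 0},{"translation": [0,0.001,0],"spin": 0.01,"jaw": 0},{"translation": [0,0.001,0],"spin": 0.01,"jaw": 0},{"translation": [0,0.001,0],"spin": 0.01,"jaw": 0},{"translation": [0,0.001,0],"spin": 0.01,"jaw": 0},{"translation": [0,0.001,0],"spin": 0.01,"jaw": 0},{"translation": [0,0.001,0],"spin": 0.01,"jaw": 0},{"translation": [0,0.001,0],"spin": 0.01,"jaw": 0}]}}

```text
time: 10.68
tool_pos: [474.0, 285.4, 106.7]
tcp_rot: [180.0, 0.1, 144.0]
ft_force: [-0.0, -4.4, 8.1]
finger_gap: 15.7
grip_force: 29.8
```

```bash
python3 pin.py
```

```text
t 10.68 R 99.5 ang 144.6 z 106.7 yaw 144.0 Frad -2.5 Fcw -3.6 Fz 8.1 gap 15.7 grip 29.8
```

{"fn": "carry_out", "kwargs": {"commands": [{"translation": [0,0.001,0],"spin": 0.01,"jaw": 0},{"translation": [0,0.001,0],"spin": 0.01,"jaw": 0},{"translation": [0,0.001,0],"spin": 0.01,"jaw": 0},{"translation": [0,0.001,0],"spin": 0.01,"jaw": 0},{"translation": [0,0.001,0],"spin": 0.01,"jaw": 0},{"translation": [0,0.001,0],"spin": 0.01,"jaw": 0},{"translation": [0,0.001,0],"spin": 0.01,"jaw": 0},{"translation": [0,0.001,0],"spin": 0.01,"jaw": 0}]}}

```text
time: 11.35
tool_pos: [478.0, 290.6, 106.6]
tcp_rot: [-179.9, 0.1, 139.4]
ft_force: [-5.7, -13.0, 14.2]
finger_gap: 15.9
grip_force: 30.4
```

```bash
python3 pin.py
```

```text
t 11.35 R 99.5 ang 140.8 z 106.6 yaw 139.4 Frad -3.8 Fcw -13.6 Fz 14.2 gap 15.9 grip 30.4
```

{"fn": "carry_out", "kwargs": {"commands": [{"translation": [0,0.0003,0],"spin": 0,"jaw": 0},{"translation": [0,0,0],"spin": 0,"jaw": 0},{"translation": [0,0,0],"spin": 0,"jaw": 0},{"translation": [0,0,0],"spin": 0,"jaw": 0},{"translation": [0,0,0],"spin": 0,"jaw": 0},{"translation": [0,0,0],"spin": 0,"jaw": 0},{"translation": [0,0,0],"spin": 0,"jaw": 0},{"translation": [0,0,0],"spin": 0,"jaw": 0}]}}

```text
time: 12.02
tool_pos: [478.1, 290.8, 106.6]
tcp_rot: [-179.8, 0.0, 139.5]
ft_force: [-6.1, -12.3, 13.0]
finger_gap: 16.0
grip_force: 30.3
```

```bash
python3 pin.py
python3 - <<'E'
from bench import r
import cv2,numpy as np
a=r.snapshot("scene")["pixels"][165:255,300:420];b=r.snapshot("top")["pixels"][220:310,180:300]
cv2.imwrite("pics/g2.png",np.hstack([cv2.resize(i[:,20:] if k==0 else i[:,:100],None,fx=4,fy=4,interpolation=2) for k,i in enumerate((a,b))]))
E
```

```text
t 12.02 R 99.5 ang 140.7 z 106.6 yaw 139.5 Frad -3.1 Fcw -13.4 Fz 13.0 gap 16.0 grip 30.3
```

View pics/g2.png

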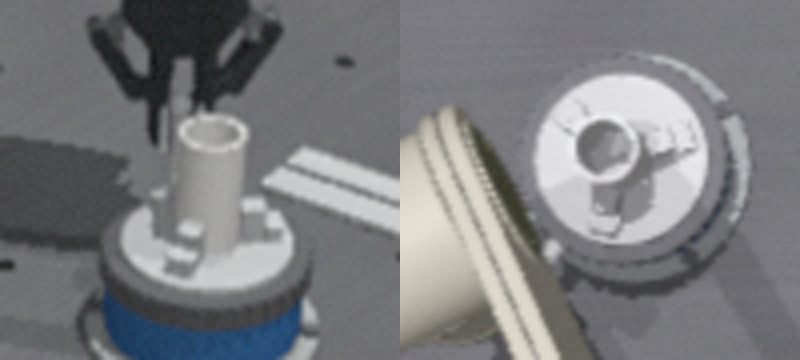

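The jaws are against the tube in both views, pin force ~13 N. Release, and rise.

{"fn": "carry_out", "kwargs": {"commands": [{"translation": [0,0,0],"spin": 0,"jaw": 0.05},{"translation": [0,0,0],"spin": 0,"jaw": 0.05},{"translation": [0,0,0],"spin": 0,"jaw": 0.05},{"translation": [0,0,0],"spin": 0,"jaw": 0.05},{"translation": [0,0,0],"spin": 0,"jaw": 0.05},{"translation": [0,0,0],"spin": 0,"jaw": 0.05},{"translation": [0,0,-0.01],"spin": 0,"jaw": 0.05},{"translation": [0,0,-0.015],"spin": 0,"jaw": 0.05}]}}

```text
time: 12.78
tool_pos: [477.1, 291.8, 129.9]
tcp_rot: [-179.8, -0.1, 139.5]
ft_force: [0.7, -0.0, -0.2]
finger_gap: 50.5
grip_force: 0.0
```

{"fn": "carry_out", "kwargs": {"commands": [{"translation": [0,0,-0.015],"spin": 0,"jaw": 0.05},{"translation": [0,0,-0.015],"spin": 0,"jaw": 0.05},{"translation": [0,0,-0.015],"spin": 0,"jaw": 0.05},{"translation": [0,0,-0.015],"spin": 0,"jaw": 0.05},{"translation": [0,0,-0.015],"spin": 0,"jaw": 0.05},{"translation": [0,0,-0.015],"spin": 0,"jaw": 0.05},{"translation": [0,0,-0.015],"spin": 0,"jaw": 0.05},{"translation": [0,0,-0.015],"spin": 0,"jaw": 0.05}]}}

```text
time: 13.45
tool_pos: [478.4, 292.3, 252.7]
tcp_rot: [180.0, 0.0, 139.5]
ft_force: [0.3, 0.6, 0.2]
finger_gap: 50.1
grip_force: 0.0
```

Run:
```python
from bench import r
from h import *
s=r.sense();print(s["time"],s["tool_pos"],s["tcp_rot"],s["joint_pos"].round(1),s["ft_force"].round(1))
# move to above the reducer, tool axes
d=np.array([504.4,-264.3,250.1])-s["tool_pos"];y=np.radians(s["tcp_rot"][2])
print("shift tool",[round(v,1) for v in(d[0]*np.cos(y)+d[1]*np.sin(y),d[0]*np.sin(y)-d[1]*np.cos(y),-d[2])])
```

```text
13.45 [478.4042668  292.33055664 252.68349306] [1.79957788e+02 1.37053139e-02 1.39450853e+02] [ 26.2   1.3  91.5   0.   87.2 -23.3] [0.3 0.6 0.2]
shift tool [np.float64(-381.6), np.float64(-406.1), np.float64(2.6)]
```

{"fn": "carry_out", "kwargs": {"commands": [{"translation": [-0.0159,-0.0169,0],"spin": 0,"jaw": 0.06},{"translation": [-0.0159,-0.0169,0],"spin": 0,"jaw": 0.06},{"translation": [-0.0159,-0.0169,0],"spin": 0,"jaw": 0.06},{"translation": [-0.0159,-0.0169,0],"spin": 0,"jaw": 0.06},{"translation": [-0.0159,-0.0169,0],"spin": 0,"jaw": 0.06},{"translation": [-0.0159,-0.0169,0],"spin": 0,"jaw": 0.06},{"translation": [-0.0159,-0.0169,0],"spin": 0,"jaw": 0.06},{"translation": [-0.0159,-0.0169,0],"spin": 0,"jaw": 0.06}]}}

```text
time: 14.12
tool_pos: [487.2, 105.8, 252.0]
tcp_rot: [180.0, 0.0, 139.5]
ft_force: [0.5, 0.5, -0.2]
finger_gap: 60.0
grip_force: 0.0
```

{"fn": "carry_out", "kwargs": {"commands": [{"translation": [-0.0159,-0.0169,0],"spin": 0,"jaw": 0.06},{"translation": [-0.0159,-0.0169,0],"spin": 0,"jaw": 0.06},{"translation": [-0.0159,-0.0169,0],"spin": 0,"jaw": 0.06},{"translation": [-0.0159,-0.0169,0],"spin": 0,"jaw": 0.06},{"translation": [-0.0159,-0.0169,0],"spin": 0,"jaw": 0.06},{"translation": [-0.0159,-0.0169,0],"spin": 0,"jaw": 0.06},{"translation": [-0.0159,-0.0169,0],"spin": 0,"jaw": 0.06},{"translation": [-0.0159,-0.0169,0],"spin": 0,"jaw": 0.06}]}}

```text
time: 14.78
tool_pos: [495.9, -79.7, 252.0]
tcp_rot: [180.0, 0.1, 139.5]
ft_force: [0.8, 0.1, -0.2]
finger_gap: 59.8
grip_force: 0.0
```

{"fn": "carry_out", "kwargs": {"commands": [{"translation": [-0.0159,-0.0169,0],"spin": 0,"jaw": 0.06},{"translation": [-0.0159,-0.0169,0],"spin": 0,"jaw": 0.06},{"translation": [-0.0159,-0.0169,0],"spin": 0,"jaw": 0.06},{"translation": [-0.0159,-0.0169,0],"spin": 0,"jaw": 0.06},{"translation": [-0.0159,-0.0169,0],"spin": 0,"jaw": 0.06},{"translation": [-0.0159,-0.0169,0],"spin": 0,"jaw": 0.06},{"translation": [-0.0159,-0.0169,0],"spin": 0,"jaw": 0.06},{"translation": [-0.0159,-0.0169,0],"spin": 0,"jaw": 0.06}]}}

```text
time: 15.45
tool_pos: [504.7, -265.2, 251.9]
tcp_rot: [180.0, 0.0, 139.4]
ft_force: [-0.1, -0.2, 0.4]
finger_gap: 60.0
grip_force: 0.0
```

Run:
```python
from bench import r
from h import *
s=r.sense();print(s["time"],s["tool_pos"],s["tcp_rot"][2])
a=r.snapshot("scene");b=r.snapshot("top")
cv2.imwrite("pics/s3.png",a["pixels"]);cv2.imwrite("pics/t3.png",b["pixels"])
c=lambda im,x,y,w,h,f:cv2.resize(im[y:y+h,x:x+w],None,fx=f,fy=f,interpolation=2)
L=np.hstack([c(a["pixels"],325,185,80,60,5),c(b["pixels"],200,240,80,60,5)])
M=np.hstack([c(a["pixels"],180,285,80,60,5),c(b["pixels"],370,245,80,60,5)])
cv2.imwrite("pics/c3.png",np.vstack([L,M]))
```

```text
15.45 [ 504.65694834 -265.19283456  251.92457798] 139.44418944446255
```

View pics/c3.png

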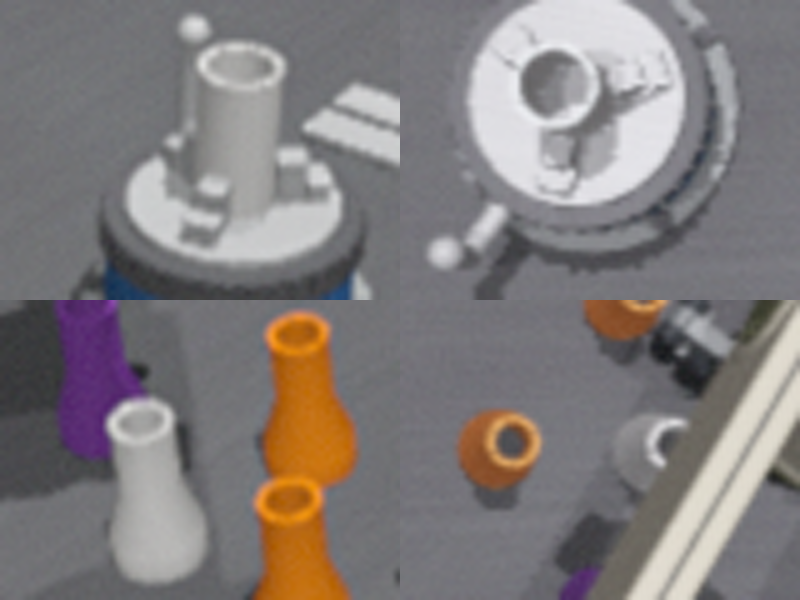

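Run:
```python
from h import *
from scipy.optimize import least_squares
z=np.load("cam.npz");S=C(z["Ks"],z["Ts"]);T=C(z["Kt"],z["Tt"])
for n,u,v in[("tube rim",(372.7,198.0),(231.5,256.7)),("ball",(363.4,190.2),(208.6,290.2))]:
    x,e=tri(S,u,T,v);print(n,x.round(1),np.round(e,1))
print(T.atz((231.5,256.7),158),S.atz((372.7,198.),158))
P=np.array([(460.9,194.4),(455.6,233.2),(462.5,264.5),(466.0,272.2),(469.6,278.8),(474,285.4),(478,290.6)])
for f in(lambda q:np.hypot(*(P-q[:2]).T)-100,lambda q:np.hypot(*(P-q[:2]).T)-q[2]):
    o=least_squares(f,[555,227,100]);print(o.x,o.fun.round(2))
# rim ellipse fit, bright edge: network landmarks as another opinion on stored images
def rim(c,p,R,z=158,n=60): # project circle
    return np.array([c.proj((p[0]+R*np.cos(t),p[1]+R*np.sin(t),z)) for t in np.linspace(0,2*np.pi,n,endpoint=False)])
from scipy.ndimage import map_coordinates
for c,f in((S,"s3"),(T,"t3")):
    g=cv2.imread(f"pics/{f}.png",0).astype(float)
    def score(p):
        q=rim(c,p,19.5,p[2]);q2=rim(c,p,15,p[2]);q3=rim(c,p,24,p[2])
        m=lambda w:map_coordinates(g,[w[:,1],w[:,0]],order=1)
        return (2*m(q)-m(q2)-m(q3)).mean()
    best=max((score((x,y,158)),x,y) for x in np.arange(548,564,.5) for y in np.arange(219,235,.5));print(f,best)
```

```text
tube rim [555.3 225.  159.9] [1.3 1.3]
ball [475.7 287.4 125.3] [0.8 0.8]
[554.49546672 224.36009    158.        ] [554.04693322 228.60817035 158.        ]
[555.36036005 227.28661037 100.        ] [ 0.02 -0.06  0.04  0.01  0.04 -0.02 -0.03]
[555.39174788 227.28093601 100.02976288] [ 0.02 -0.06  0.04  0.01  0.04 -0.02 -0.04]
s3 (np.float64(65.84317108257983), np.float64(553.5), np.float64(229.5))
t3 (np.float64(103.68042665670487), np.float64(555.5), np.float64(227.5))
```

{"fn": "carry_out", "kwargs": {"commands": [{"translation": [0.0009,0.0006,0.0119],"spin": 0,"jaw": 0.05},{"translation": [0,0,0.0119],"spin": 0,"jaw": 0.05},{"translation": [0,0,0.0119],"spin": 0,"jaw": 0.05},{"translation": [0,0,0.0119],"spin": 0,"jaw": 0.05},{"translation": [0,0,0.0119],"spin": 0,"jaw": 0.05},{"translation": [0,0,0.0119],"spin": 0,"jaw": 0.05},{"translation": [0,0,0.0119],"spin": 0,"jaw": 0.05},{"translation": [0,0,0.0119],"spin": 0,"jaw": 0.05}]}}

```text
time: 16.22
tool_pos: [504.3, -262.7, 154.4]
tcp_rot: [-180.0, -0.0, 139.5]
ft_force: [0.7, -0.2, -0.3]
finger_gap: 49.9
grip_force: 0.0
```

{"fn": "carry_out", "kwargs": {"commands": [{"translation": [0,0,0.0119],"spin": 0,"jaw": 0.05},{"translation": [0,0,0.0119],"spin": 0,"jaw": 0.05},{"translation": [0,0,0.0119],"spin": 0,"jaw": 0.05},{"translation": [0,0,0.0119],"spin": 0,"jaw": 0.05},{"translation": [0,0,0.0119],"spin": 0,"jaw": 0.05},{"translation": [0,0,0.0119],"spin": 0,"jaw": 0.05},{"translation": [0,0,0.0119],"spin": 0,"jaw": 0.05},{"translation": [0,0,0.0119],"spin": 0,"jaw": 0.05}]}}

```text
time: 16.88
tool_pos: [504.4, -263.0, 59.4]
tcp_rot: [-180.0, 0.0, 139.4]
ft_force: [0.0, -0.2, -0.2]
finger_gap: 49.9
grip_force: 0.0
```

{"fn": "carry_out", "kwargs": {"commands": [{"translation": [0,0,0],"spin": 0,"jaw": 0.0},{"translation": [0,0,0],"spin": 0,"jaw": 0.0},{"translation": [0,0,0],"spin": 0,"jaw": 0.0},{"translation": [0,0,0],"spin": 0,"jaw": 0.0},{"translation": [0,0,0],"spin": 0,"jaw": 0.0},{"translation": [0,0,0],"spin": 0,"jaw": 0.0},{"translation": [0,0,0],"spin": 0,"jaw": 0.0},{"translation": [0,0,0],"spin": 0,"jaw": 0.0}], "squeeze": 50}}

```text
time: 17.55
tool_pos: [504.5, -263.0, 60.8]
tcp_rot: [180.0, 0.0, 139.4]
ft_force: [-0.1, 0.0, -2.4]
finger_gap: 25.5
grip_force: 49.1
```

Run:
```python
from bench import r
from h import *
s=r.sense();print(s["time"],s["tool_pos"],s["tcp_rot"],s["ft_force"],s["finger_gap"])
a=r.snapshot("scene")["pixels"]
cv2.imwrite("pics/g4.png",cv2.resize(a[265:355,160:280],None,fx=5,fy=5,interpolation=2))
```

```text
17.55 [ 504.47656875 -263.01633911   60.83497802] [1.79996323e+02 2.10190888e-02 1.39448828e+02] [-0.10016878  0.04055345 -2.38359914] 25.529871188548285
```

View pics/g4.png

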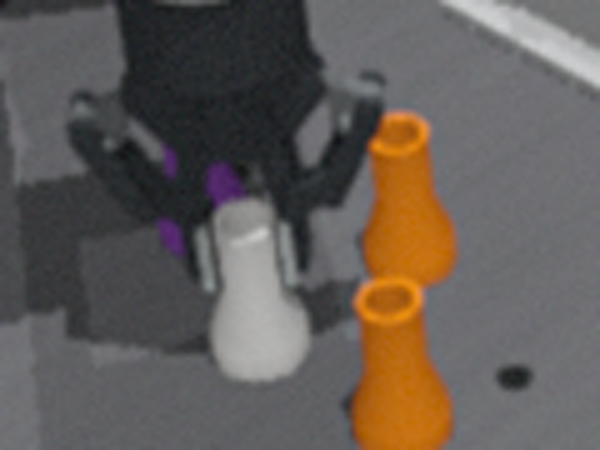

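The silver reducer's neck is between the pads (crop ~(245,240)). Lift and carry.

{"fn": "carry_out", "kwargs": {"commands": [{"translation": [0,0,-0.005],"spin": 0,"jaw": 0.0},{"translation": [0,0,-0.012],"spin": 0,"jaw": 0.0},{"translation": [0,0,-0.013],"spin": 0,"jaw": 0.0},{"translation": [0,0,-0.014],"spin": 0,"jaw": 0.0},{"translation": [0,0,-0.014],"spin": 0,"jaw": 0.0},{"translation": [0,0,-0.014],"spin": 0,"jaw": 0.0},{"translation": [0,0,-0.014],"spin": 0,"jaw": 0.0},{"translation": [0,0,-0.014],"spin": 0,"jaw": 0.0}]}}

```text
time: 18.27
tool_pos: [504.8, -263.2, 163.4]
tcp_rot: [180.0, 0.1, 139.4]
ft_force: [0.5, -0.0, -2.3]
finger_gap: 25.6
grip_force: 49.2
```

{"fn": "carry_out", "kwargs": {"commands": [{"translation": [0,0,-0.014],"spin": 0,"jaw": 0.0},{"translation": [0,0,-0.014],"spin": 0,"jaw": 0.0},{"translation": [0,0,-0.014],"spin": 0,"jaw": 0.0},{"translation": [0,0,-0.014],"spin": 0,"jaw": 0.0},{"translation": [0,0,-0.014],"spin": 0,"jaw": 0.0},{"translation": [0,0,-0.014],"spin": 0,"jaw": 0.0},{"translation": [0,0,-0.012],"spin": 0,"jaw": 0.0},{"translation": [0,0,-0.005],"spin": 0,"jaw": 0.0}]}}

```text
time: 18.93
tool_pos: [505.2, -263.5, 265.5]
tcp_rot: [180.0, 0.3, 139.4]
ft_force: [0.3, -0.8, -2.2]
finger_gap: 26.1
grip_force: 49.2
```

{"fn": "carry_out", "kwargs": {"commands": [{"translation": [0.006,0.0085,0],"spin": 0,"jaw": 0.0},{"translation": [0.0117,0.0169,0],"spin": 0,"jaw": 0.0},{"translation": [0.0117,0.0169,0],"spin": 0,"jaw": 0.0},{"translation": [0.0117,0.0169,0],"spin": 0,"jaw": 0.0},{"translation": [0.0117,0.0169,0],"spin": 0,"jaw": 0.0},{"translation": [0.0117,0.0169,0],"spin": 0,"jaw": 0.0},{"translation": [0.0117,0.0169,0],"spin": 0,"jaw": 0.0},{"translation": [0.0117,0.0169,0],"spin": 0,"jaw": 0.0}]}}

```text
time: 19.6
tool_pos: [519.5, -107.6, 260.6]
tcp_rot: [-180.0, -0.1, 139.5]
ft_force: [0.6, 0.8, -2.5]
finger_gap: 25.8
grip_force: 49.3
```

{"fn": "carry_out", "kwargs": {"commands": [{"translation": [0.0117,0.0169,0],"spin": 0,"jaw": 0.0},{"translation": [0.0117,0.0169,0],"spin": 0,"jaw": 0.0},{"translation": [0.0117,0.0169,0],"spin": 0,"jaw": 0.0},{"translation": [0.0117,0.0169,0],"spin": 0,"jaw": 0.0},{"translation": [0.0117,0.0169,0],"spin": 0,"jaw": 0.0},{"translation": [0.0117,0.0169,0],"spin": 0,"jaw": 0.0},{"translation": [0.0117,0.0169,0],"spin": 0,"jaw": 0.0},{"translation": [0.0117,0.0169,0],"spin": 0,"jaw": 0.0}]}}

```text
time: 20.27
tool_pos: [536.0, 55.8, 260.6]
tcp_rot: [-179.9, -0.1, 139.5]
ft_force: [-0.4, -0.0, -2.4]
finger_gap: 25.9
grip_force: 49.3
```

{"fn": "carry_out", "kwargs": {"commands": [{"translation": [0.0117,0.0169,0],"spin": 0,"jaw": 0.0},{"translation": [0.0117,0.0169,0],"spin": 0,"jaw": 0.0},{"translation": [0.0117,0.0169,0],"spin": 0,"jaw": 0.0},{"translation": [0.0117,0.0169,0],"spin": 0,"jaw": 0.0},{"translation": [0.0117,0.0169,0],"spin": 0,"jaw": 0.0},{"translation": [0.0117,0.0169,0],"spin": 0,"jaw": 0.0},{"translation": [0.0117,0.0169,0],"spin": 0,"jaw": 0.0},{"translation": [0.006,0.0085,0],"spin": 0,"jaw": 0.0}]}}

```text
time: 20.93
tool_pos: [551.4, 210.2, 260.5]
tcp_rot: [-180.0, -0.1, 139.5]
ft_force: [0.2, 1.0, -2.4]
finger_gap: 25.7
grip_force: 49.4
```

Run:
```python
from bench import r
from h import *
s=r.sense();p=s["tool_pos"];print(s["time"],p,s["tcp_rot"],s["ft_force"],s["finger_gap"])
d=np.array([555.4,227.3])-p[:2];y=np.radians(s["tcp_rot"][2])
print("tool shift",d[0]*np.cos(y)+d[1]*np.sin(y),d[0]*np.sin(y)-d[1]*np.cos(y))
a=r.snapshot("scene")["pixels"];b=r.snapshot("top")["pixels"];cv2.imwrite("pics/s5.png",a)
c=lambda im,x,y,w,h,f:cv2.resize(im[y:y+h,x:x+w],None,fx=f,fy=f,interpolation=2)
cv2.imwrite("pics/c5.png",np.hstack([c(a,330,120,80,100,5),c(b,190,215,80,100,5)]))
```

```text
20.9333 [551.38611447 210.19017927 260.50696019] [-1.79955626e+02 -9.78843662e-02  1.39539311e+02] [ 0.21866277  0.97400723 -2.38573964] 25.72208227985826
tool shift 8.049040122260086 15.622746100088747
```

View pics/c5.png

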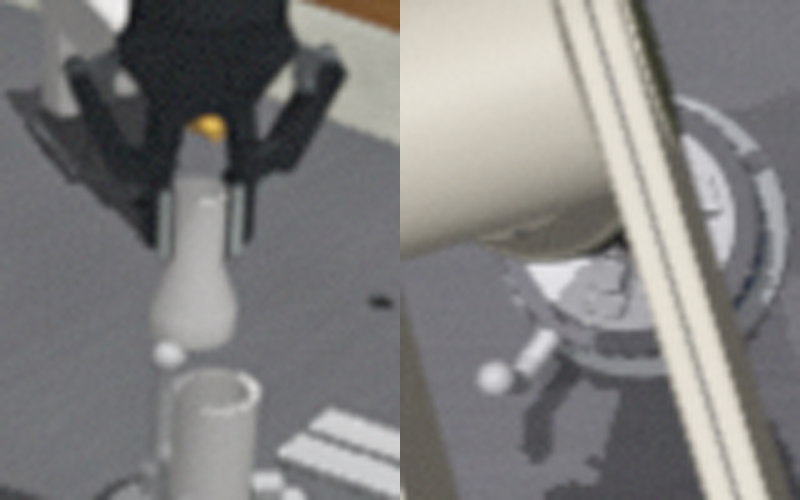

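Reducer (crop foot ~(195,340)) hangs upright over the tube (rim (215,390)), still ~18 mm short in xy; align and descend partway.

{"fn": "carry_out", "kwargs": {"commands": [{"translation": [0.0022,0.0039,0],"spin": 0,"jaw": 0.0},{"translation": [0.0022,0.0039,0],"spin": 0,"jaw": 0.0},{"translation": [0.0022,0.0039,0],"spin": 0,"jaw": 0.0},{"translation": [0.0022,0.0039,0],"spin": 0,"jaw": 0.0},{"translation": [0,0,0.005],"spin": 0,"jaw": 0.0},{"translation": [0,0,0.005],"spin": 0,"jaw": 0.0},{"translation": [0,0,0.005],"spin": 0,"jaw": 0.0},{"translation": [0,0,0.005],"spin": 0,"jaw": 0.0}]}}

```text
time: 21.7
tool_pos: [555.7, 224.8, 240.6]
tcp_rot: [-180.0, -0.0, 139.4]
ft_force: [0.3, 0.2, -1.8]
finger_gap: 25.6
grip_force: 49.5
```

Run:
```python
from bench import r
from h import *
s=r.sense();p=s["tool_pos"];print(s["time"],p,s["tcp_rot"],s["ft_force"],s["finger_gap"])
A=r.snapshot("scene");a=A["pixels"].copy();cv2.imwrite("pics/s6.png",a)
S=C(A["K"],A["extrinsics"])
for n in("reducer","tube_top"):print(n,[(d["xy"],d["score"]) for d in r.landmark_of(A,n)][:3])
f=6;x0,y0=335,130
im=cv2.resize(a[y0:y0+98,x0:x0+90],None,fx=f,fy=f,interpolation=2)
def circ(P,R,col):
    q=np.array([S.proj((P[0]+R*np.cos(t),P[1]+R*np.sin(t),P[2])) for t in np.linspace(0,6.3,60)])
    cv2.polylines(im,[np.int32(np.round((q-[x0,y0]+.5)*f-.5))],True,col,1)
circ((555.4,227.3,158),21.2,(0,0,255))
yw=np.radians(s["tcp_rot"][2]);off=-.9*np.array([np.cos(yw),np.sin(yw)])
c=p[:2]+off;print("expected axis",c,"foot z",p[2]-60.8)
circ((*c,p[2]-60.8),21.2,(0,255,0));circ((*c,p[2]+14.2),13.5,(0,255,0))
cv2.imwrite("pics/c6.png",im)
```

```text
21.7 [555.72365422 224.8376952  240.64680649] [-1.79961193e+02 -1.72788612e-02  1.39430247e+02] [ 0.3232849   0.22574089 -1.80589712] 25.636824601442896
reducer [([371.4, 189.8], 0.98), ([241.6, 350.8], 0.74), ([241.3, 319.4], 0.68)]
tube_top [([373.4, 198.3], 0.71), ([364.6, 197.8], 0.17)]
expected axis [556.40730749 224.25235922] foot z 179.84680648655302
```

View pics/c6.png

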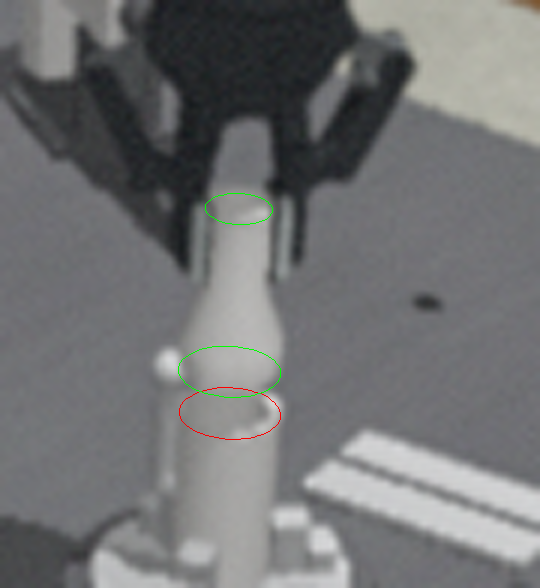

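{"fn": "carry_out", "kwargs": {"commands": [{"translation": [0.0014,0.0008,0.002],"spin": 0,"jaw": 0.0},{"translation": [0.0014,0.0009,0.003],"spin": 0,"jaw": 0.0},{"translation": [0,0,0.003],"spin": 0,"jaw": 0.0},{"translation": [0,0,0.003],"spin": 0,"jaw": 0.0},{"translation": [0,0,0.003],"spin": 0,"jaw": 0.0},{"translation": [0,0,0.002],"spin": 0,"jaw": 0.0},{"translation": [0,0,0],"spin": 0,"jaw": 0.0},{"translation": [0,0,0],"spin": 0,"jaw": 0.0}]}}

```text
time: 22.52
tool_pos: [554.8, 228.2, 225.4]
tcp_rot: [-180.0, -0.0, 139.4]
ft_force: [-0.0, -0.4, -1.8]
finger_gap: 25.8
grip_force: 49.5
```

```bash
cat > fin.py <<'E'
from bench import r
from h import *
import sys
s=r.sense();p=s["tool_pos"];print(s["time"],p,s["tcp_rot"],s["ft_force"],s["finger_gap"])
sh=[r.snapshot("scene") for _ in range(4)]
S=C(sh[0]["K"],sh[0]["extrinsics"])
A=np.mean([q["pixels"].astype(float) for q in sh],0)
np.save("fin.npy",A);x0,y0,f=345,150,10
im=cv2.resize(np.clip((A[y0:y0+60,x0:x0+55]-90)*1.7,0,255).astype(np.uint8),None,fx=f,fy=f,interpolation=2)
def near(P,R):return np.array([S.proj((P[0]+R*np.cos(t),P[1]+R*np.sin(t),P[2])) for t in np.linspace(0,2*np.pi,120)])
tb=near((555.4,227.3,158),21.2);yw=np.radians(s["tcp_rot"][2]);c=p[:2]-.9*np.array([np.cos(yw),np.sin(yw)])
rf=near((*c,p[2]-60.5),21.2);print("axis",c,"tube low edge",tb.max(0),tb.min(0),"foot",rf.max(0),rf.min(0))
im2=im.copy()
for q,col in((tb,(0,0,255)),(rf,(0,255,0))):cv2.polylines(im2,[np.int32(np.round((q-[x0,y0]+.5)*f-.5))],True,col,1)
cv2.imwrite(sys.argv[1],np.hstack([im[:,100:500],im2[:,100:500]]))
g=A.mean(2);print("col profile 372-374",[(y,int(g[y,372:375].mean())) for y in range(184,212)])
for y in(165,168,172,187,188,214,217):print("row",y,[int(v) for v in g[y,356:392]])
E
python3 fin.py pics/c7.png
```

```text
22.5167 [554.78000538 228.23484365 225.38157402] [-1.79980075e+02 -1.39662977e-02  1.39442293e+02] [-0.03419309 -0.42598336 -1.80703621] 25.775104840051007
axis [555.4637817  227.64965143] tube low edge [381.25766423 202.739058  ] [364.34291911 194.12539254] foot [381.52459566 200.30693084] [364.56478064 191.72821264]
col profile 372-374 [(184, 172), (185, 173), (186, 174), (187, 175), (188, 176), (189, 176), (190, 176), (191, 176), (192, 176), (193, 178), (194, 179), (195, 178), (196, 174), (197, 171), (198, 167), (199, 160), (200, 149), (201, 151), (202, 160), (203, 162), (204, 161), (205, 162), (206, 162), (207, 162), (208, 162), (209, 162), (210, 162), (211, 163)]
row 165 [82, 58, 43, 38, 41, 39, 37, 38, 39, 34, 35, 37, 35, 44, 78, 111, 118, 117, 118, 119, 117, 117, 110, 91, 60, 32, 33, 37, 41, 44, 44, 43, 58, 73, 81, 76]
row 168 [115, 109, 89, 72, 61, 58, 59, 54, 40, 36, 37, 41, 58, 74, 97, 129, 142, 144, 148, 149, 147, 143, 137, 127, 97, 71, 105, 101, 59, 43, 75, 109, 115, 114, 116, 115]
row 172 [115, 115, 115, 114, 116, 117, 108, 75, 38, 33, 38, 77, 126, 122, 95, 131, 144, 149, 160, 171, 176, 175, 171, 161, 115, 85, 124, 118, 62, 51, 94, 111, 112, 111, 111, 110]
row 187 [115, 113, 113, 112, 113, 116, 124, 130, 123, 116, 113, 124, 141, 152, 160, 167, 171, 175, 178, 180, 182, 181, 178, 174, 164, 137, 115, 113, 114, 113, 113, 114, 113, 112, 113, 113]
row 188 [114, 116, 114, 112, 115, 132, 160, 175, 168, 145, 123, 130, 145, 155, 162, 167, 172, 176, 179, 180, 182, 181, 179, 175, 167, 144, 118, 112, 113, 114, 114, 113, 113, 113, 114, 114]
row 214 [108, 106, 113, 126, 133, 119, 105, 109, 120, 130, 136, 141, 147, 151, 156, 159, 161, 163, 164, 165, 165, 162, 157, 153, 149, 160, 163, 165, 165, 159, 124, 108, 109, 104, 101, 103]
row 217 [135, 134, 116, 112, 116, 111, 107, 111, 123, 130, 136, 143, 149, 153, 157, 159, 163, 164, 164, 165, 165, 161, 157, 148, 145, 179, 179, 177, 177, 173, 162, 153, 151, 147, 122, 114]
```

View pics/c7.png

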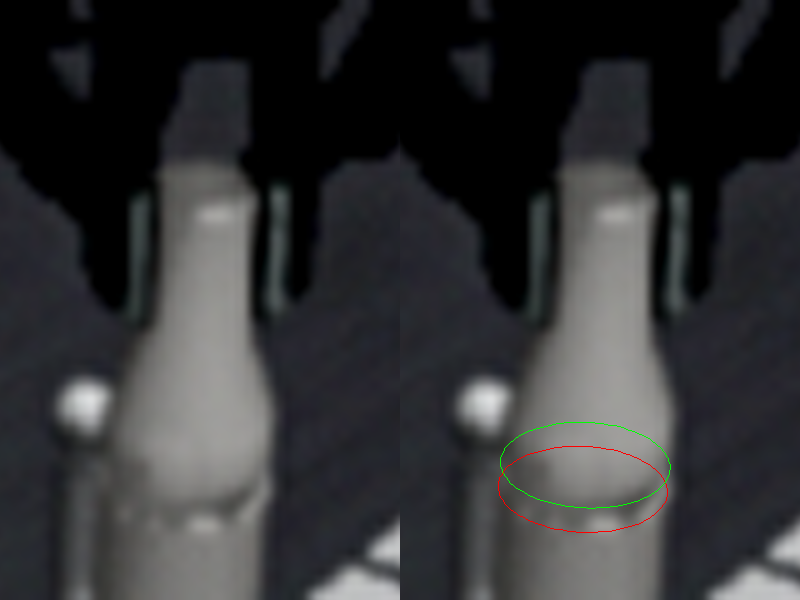

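The picture shows the foot's lower edge at row ~199 and the tube's near rim at ~202, aligned sideways; gap is about 7 mm. Lower 2 mm.

{"fn": "carry_out", "kwargs": {"commands": [{"translation": [-0.0003,0,0.001],"spin": 0,"jaw": 0.0},{"translation": [0,0,0.001],"spin": 0,"jaw": 0.0},{"translation": [0,0,0],"spin": 0,"jaw": 0.0},{"translation": [0,0,0],"spin": 0,"jaw": 0.0},{"translation": [0,0,0],"spin": 0,"jaw": 0.0},{"translation": [0,0,0],"spin": 0,"jaw": 0.0},{"translation": [0,0,0],"spin": 0,"jaw": 0.0},{"translation": [0,0,0],"spin": 0,"jaw": 0.0}]}}

```text
time: 23.38
tool_pos: [555.1, 228.1, 223.6]
tcp_rot: [180.0, 0.0, 139.4]
ft_force: [1.0, 0.1, -2.1]
finger_gap: 25.5
grip_force: 49.5
```

```bash
python3 fin.py pics/c8.png | head -3
```

```text
23.3833 [555.14306065 228.10755049 223.62194277] [1.79995033e+02 8.07747005e-04 1.39443473e+02] [ 0.97447524  0.11557047 -2.09200164] 25.46626437520229
axis [555.82684902 227.52237234] tube low edge [381.25766423 202.739058  ] [364.34291911 194.12539254] foot [381.56623753 200.98935834] [364.61506853 192.3988796 ]
col profile 372-374 [(184, 171), (185, 172), (186, 173), (187, 174), (188, 175), (189, 177), (190, 176), (191, 176), (192, 176), (193, 177), (194, 178), (195, 179), (196, 177), (197, 174), (198, 170), (199, 166), (200, 157), (201, 148), (202, 147), (203, 151), (204, 155), (205, 161), (206, 162), (207, 162), (208, 162), (209, 162), (210, 163), (211, 163)]
```

```bash
python3 -c "
from bench import r
print(r.hand_in())"
```

```text
the job is handed in; nothing more can be done
None
```

I turned the sleeve until the jaws gripped the tube (about 13 N at the pin), carried the reducer over the fence with its foot about 200 mm above the table, and handed in still holding it upright about 5 mm above the tube, in line to roughly 1 mm; gap and alignment are estimated from the arm's readings and the scene camera.

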